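# Find the blind hole of the drilled spacer and hold it hole-up

## Robot

A 7-joint arm with a two-finger parallel gripper is mounted at the origin on the work surface. World frame = base frame: x ahead of the robot, y to its left, z up, the work surface at z = 0. Lengths are in m, angles in rad, forces in N, time in s.
With the tool pointing down it reaches from about 0.375 to 0.925 m from the base axis. Payload 3.1 kg.
Tool frame: the origin (TCP) lies on the centre line of the jaws, within the pads' length; the fingertips stand 11 mm ahead of it and the grasp point (between the pads) lies 8 mm behind it (tip_reach is the distance from the TCP to the fingertips, in m); z points along the fingers, x is the direction in which the jaws open and shut, and the axes are right-handed (so a half turn about z gives the same grasp; the last joint's range is limited). The gripper opens to 85 mm and grips with 20 to 120 N. Pads are 22 mm wide; open, the fingers measure 114 mm over their backs; the gripper's body (76 mm by 85 mm) begins 54 mm behind the grasp point. The pads swing forward as they close: fully open they stand 13 mm farther back than shut.
Start: joints at [1.067, 0.383, 0.044, 1.598, -0.018, 1.161, -0.05], TCP at [0.257, -0.597, 0.242] pointing down, gripper open.
Joint ranges: [-2.61, 2.61], [-0.41, 2.15], [-1.48, 1.57], [0, 2.5], [-1.57, 4.71], [0.05, 1.97], [-2.85, 2.85]. Speed limits (rad/s): [2.79, 2.79, 3.14, 3.14, 3.14, 3.14, 3.14].

## Interface

Orientations are given as a unit quaternion [x, y, z, w].
In Python, from workcell import * gives the robot as it stands. The module is installed in compiled form; this text tells all that it offers.
- The arm moves only by the tool arm_command, never from a script. Its argument "commands" is a list of rows, each an object with "translation": the shift along the tool's x, y, z in m, a list of three; "angular": the turn, a rotation vector about the tool's x, y, z in rad, a list of three. A call has 1 to 8 rows; each row shifts and turns the commanded pose from where the row before left it, along the tool's axes as they then stand; what a row does not reach is not made up. A row lasts 1/12 s, in which the tool goes at most 41.7 mm and 7.16 degrees, less where a joint would pass 70% of its speed; a pose out of reach is approached as far as the arm can. A call with a gripper value outside its range is refused whole. "fingers" is the gripper command: -1 is shut, 1 is fully open, values between are in proportion, set as the call begins (left out, the last holds). The fingers move at their own pace and stop on an object; "newtons" is the grip in N (left out, the last holds). Time passes only in rows, so rows that do not move let the fingers close. It gives the time, the measured TCP pose, the force and the opening at its end, in the units of the state.
- read_state(): the state, without advancing time (a new reading comes with each control period).
- snapshot(name): name is "side" or "top"; returns a dict with "image" (420x560x3 uint8, blue, green, red), "fx", "fy", "cx", "cy" (pixels), "rvec" (rotation vector, rad) and "tvec" (3), from world to camera coordinates, as OpenCV has them. Camera axes: x right, y down, z forward; pixel columns grow to the right and rows downward; lengths in m; the calibration is good to about 2 mm. A picture is of the moment at which its call begins. There is no depth.
- job_done(): hands the job in, once; it reports no verdict.
The state is a dict: "clock": time; "joint_positions": joint angles; "dq": joint speeds; "joint_efforts": joint torques, N m; "position": TCP position; "tool_rot": TCP orientation; "force": force on the tool from outside, world axes, zero at the start; "torque": the same for the moment, N m; "width": finger opening in m.
Only numpy, scipy, OpenCV 4.12 (cv2) and the standard library are available. Lean on these libraries where they do the work, as an engineer would, in place of code of your own. Each camera call takes 0.05 s, during which the arm holds its last target. There are 200 camera calls.

## Task

Of the two steel spacers lying in the V-stands one has been drilled, with a blind hole in one end, and the other is still a solid blank: find the drilled one and which of its ends has the hole, by eye or by its weight and balance in the hand. Pick it up, turn it until its hole faces straight up, ready for deburring, and finish while holding it still in the gripper, its lower end a good 10 cm above the bench. The blank must end up lying in its own stand, and the chuck key, the deburring tool and the paste tin stay where they are.

Things in the scene. Friction and masses are not known exactly. Their poses are not given: they have to be found in the camera images.
- drilled_mid (a point): Centre (on the axis, half-way along) of the drilled spacer: turned steel cylinder, 32 mm diameter, 90 mm long, 0.33 to 0.39 kg, lying level in stand A at the start. Its x axis runs along it towards the end with the blind hole (24 mm wide, 60 mm deep); the other end is solid, flat and the heavier: it balances 9 mm from this point towards the solid end.
- drilled_mouth (a point): Centre of the mouth of the blind hole, in the end face of the drilled spacer, 45 mm from its centre along its x axis. The x axis points out of the hole.
- blank_mid (a point): Centre of the solid blank spacer, the same outside (32 mm diameter, 90 mm long, steel) but solid with two flat ends, 0.53 to 0.6 kg, balanced at this point. Its x axis runs along it. It lies level in stand B at the start.
- stand_a_seat (a point): Where the centre of a spacer lying in stand A belongs, 75 mm above the bench; x runs along the spacer. Heavy blue steel stand that does not move: base plate 112 (x) by 80 mm, 10 mm thick; two uprights 12 mm thick, 37 mm either side of the middle along x (62 mm free between them), each with an open 90 degree V, 47 mm wide outside, its top edges 3 mm below the spacer's axis.
- stand_b_seat (a point): Stand B, the same as stand A, which holds the blank at the start. The point is where the centre of the blank belongs, 75 mm above the bench; x runs along the spacer.
- chuck_key: Drill chuck key lying loose on the bench: 92 mm long along x, T-bar 70 mm along y, 18 mm high. Origin near its middle, on its underside.
- deburrer: Hand deburring tool (countersink) with an orange handle lying on the bench along x, 136 mm long, 24 mm wide and high. Origin near its middle, on its underside.
- paste_tin: Round tin of cutting paste with a green band, standing on the bench: 68 mm diameter, 55 mm high. Origin at the centre of its underside.

How it is judged:
At the end, for the whole second after the job is handed in: The drilled spacer is held by the fingers and still, its hole facing up within 15 degrees, its centre at least 140 mm above the bench (lower end about 95 mm); the blank lies in its stand within 15 mm; key, deburring tool and tin within 30 mm of where they were (angle between drilled_mid's own x axis and vertical below 0.26 rad and height (world z) of drilled_mid above 0.14 m and contact force between drilled and the fingers above 3 N and linear speed of drilled below 0.02 m/s and angular speed of drilled below 0.2 rad/s and distance between blank_mid and stand_b_seat below 0.015 m and angle between the x axis of blank_mid and the x axis of stand_b_seat, either way round below 0.15 rad); the arm keeps its last pose, push and grip.
It fails at once if the chuck key was shoved from its place (distance of chuck_key from where it was at the start of the episode above 0.03 m).
It fails at once if the deburring tool was shoved from its place (distance of deburrer from where it was at the start of the episode above 0.03 m).
It fails at once if the paste tin was shoved from its place (distance of paste_tin from where it was at the start of the episode above 0.03 m).
It also fails if it takes over 54 s, if anything falls off the work surface, if the arm or the gripper's body presses on something with over 40 N, if the wrist force passes 120 N, or if a joint passes its speed limit or range.

## Working session

There is one attempt and no reset: what is moved stays moved. The work goes in short steps, Python scripts to look and compute and a tool call to move; the robot and the scene stay as the last step left them, time stands still between calls to the robot, and variables do not carry over. Pictures are saved under pics/ and viewed, about 8 in all and at most 12, crops included, and the job is handed in when it is done.

Besides the shell and the picture viewer there is one more tool, called after ">>>" in YAML: its name, and indented under it one key for each argument. arm_command: Moves the arm, as the interface text tells. Its arguments: {"type":"object","properties":{"commands":{"type":"array"},"fingers":{"type":"number"},"newtons":{"type":"number"}},"required":["commands"]}

```bash
mkdir -p pics
cat > h.py <<'E'
from workcell import *
import numpy as np, cv2
from scipy.spatial.transform import Rotation as R
def snap(n,f):
    s=snapshot(n); cv2.imwrite(f'pics/{f}.png',s['image']); np.save(f'pics/{f}.npy',{k:v for k,v in s.items()},allow_pickle=True); return s
def K(s): return np.array([[s['fx'],0,s['cx']],[0,s['fy'],s['cy']],[0,0,1.]])
def load(f): return np.load(f'pics/{f}.npy',allow_pickle=True).item()
def ray(s,u,v):
    M=cv2.Rodrigues(np.array(s['rvec'],float))[0]; t=np.array(s['tvec'],float).ravel()
    d=M.T@np.linalg.inv(K(s))@[u,v,1]; return -M.T@t,d
def atz(s,u,v,z):
    c,d=ray(s,u,v); return c+d*(z-c[2])/d[2]
def proj(s,p): return cv2.projectPoints(np.array(p,float).reshape(-1,3),np.array(s['rvec'],float),np.array(s['tvec'],float),K(s),None)[0].reshape(-1,2)
E
python3 - <<'E'
from h import *
a=snap('side','s0');b=snap('top','t0')
cv2.imwrite('pics/t0b.png',cv2.resize(b['image'],(800,600),interpolation=cv2.INTER_CUBIC))
cv2.imwrite('pics/s0b.png',cv2.resize(a['image'],(800,600),interpolation=cv2.INTER_CUBIC))
for s in(a,b): print(ray(s,280,210))
print(read_state())
E
```

```text
(array([0.33560569, 0.75387858, 0.54744628]), array([ 0.27989669, -0.81760344, -0.50327135]))
(array([ 0.51148826, -0.02674675,  1.22191329]), array([ 0.05355809,  0.00951884, -0.99852068]))
{'clock': 0.1, 'joint_positions': array([ 1.06719371,  0.38375751,  0.04386381,  1.59944831, -0.01791297,
        1.16121765, -0.04989689]), 'dq': array([ 0.00056368, -0.00238192, -0.00103715, -0.00565858,  0.00066271,
       -0.001261  ,  0.00068821]), 'joint_efforts': array([ 2.60087618e-03, -4.34730184e+01,  1.02901552e+00, -2.50456184e+01,
        1.08425139e-02,  5.41739821e-03, -1.72813710e-06]), 'position': array([ 0.25624332, -0.59643638,  0.24099589]), 'tool_rot': array([ 8.35105411e-01, -5.50088598e-01, -1.05131103e-03, -6.16940128e-04]), 'force': array([-0.04969313,  0.27479321,  0.84794914]), 'torque': array([ 0.01853892, -0.02580681,  0.01141083]), 'width': 0.08586980246365378}
```

View pics/t0b.png

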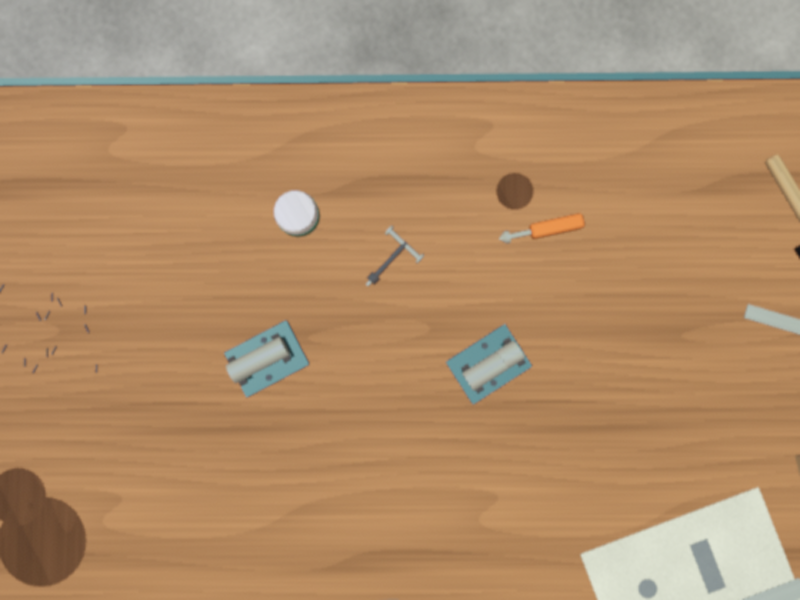

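View pics/s0b.png

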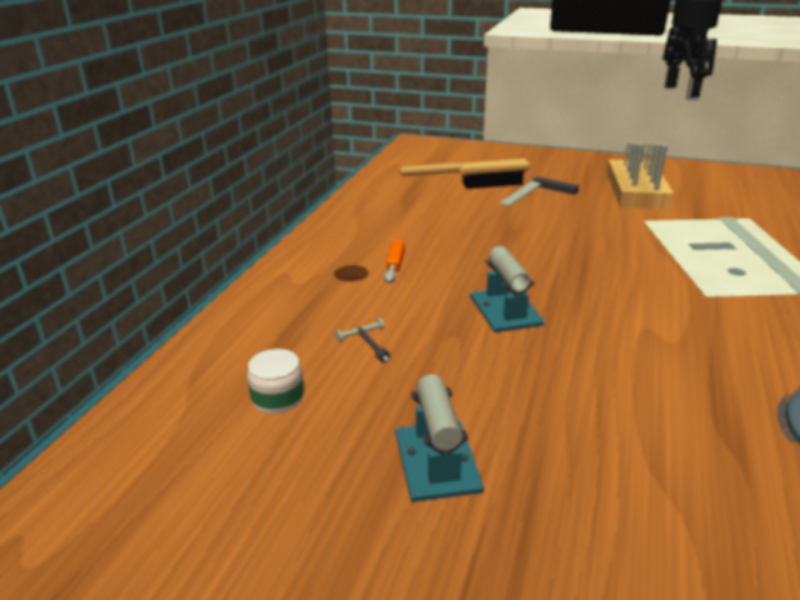

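Run:
```python
from h import *
a=load('s0')['image'];b=load('t0')['image']
# side crops: far stand (330..385,165..230), near (275..340,255..350)
c=[(a,310,160,90),(a,260,250,100),(b,300,220,80),(b,150,215,80)]
t=[cv2.resize(i[y:y+w,x:x+w],(400,300) if 0 else (380,300) ,interpolation=cv2.INTER_CUBIC) if 0 else cv2.resize(i[y:y+w*3//4,x:x+w],(400,300),interpolation=cv2.INTER_CUBIC) for i,x,y,w in c]
cv2.imwrite('pics/c.png',np.vstack([np.hstack(t[:2]),np.hstack(t[2:])]))
```

```text
(no output)
```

View pics/c.png

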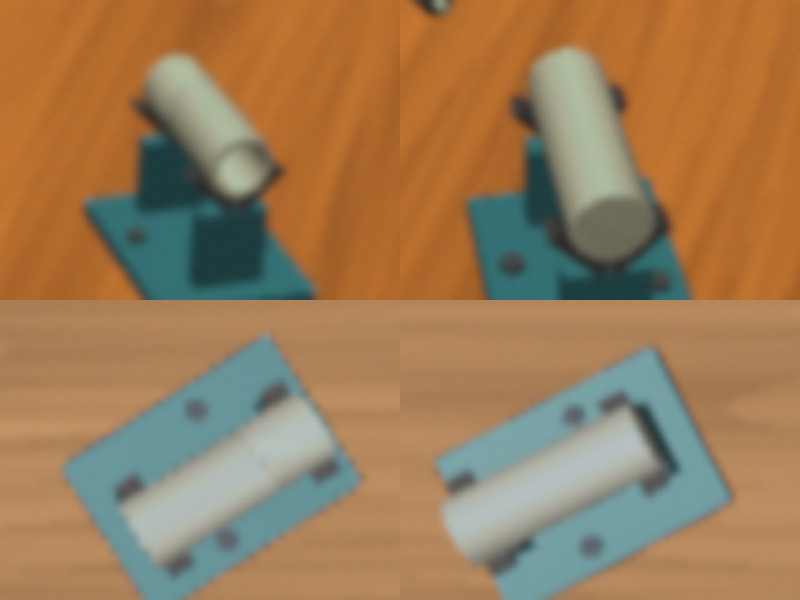

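Run:
```python
from h import *
s=load('t0');a=load('s0')
def c(u,v): return 300+u/5,220+(v-300)/5
cor=[atz(s,*c(*p),.01) for p in[(62,468),(268,335),(360,480),(157,604)]]
print(np.round(cor,4),[np.linalg.norm(cor[i]-cor[i-1]) for i in range(4)],np.mean(cor,0))
# spacer ends: silhouette corners at axis height
e=[atz(s,*c(*p),.077) for p in[(120,502),(155,566),(290,394),(335,457)]]
L=(e[0]+e[1])/2;Rr=(e[2]+e[3])/2
print(L,Rr,np.linalg.norm(L-Rr),(L+Rr)/2,np.linalg.norm(e[0]-e[1]),np.arctan2(*(L-Rr)[[1,0]]))
ax=cor[0]-cor[3];print('stand x dir',np.arctan2(*((cor[0]+cor[3])-(cor[1]+cor[2]))[[1,0]]))
print(read_state()['position'])
m=(L+Rr)/2
print('side proj mouth', proj(a,[L,Rr,m]), 'crop', (proj(a,[L,Rr])-[310,160])*400/90)
```

```text
[[ 0.4781 -0.0874  0.01  ]
 [ 0.5372 -0.1805  0.01  ]
 [ 0.472  -0.2208  0.01  ]
 [ 0.4172 -0.1293  0.01  ]] [np.float64(0.07394016933537811), np.float64(0.11030841135343315), np.float64(0.07666894048660226), np.float64(0.10666745396346013)] [ 0.47610574 -0.15448896  0.01      ]
[ 0.45189159 -0.11570513  0.077     ] [ 0.49732547 -0.19031016  0.077     ] 0.08735071930857488 [ 0.47460853 -0.15300765  0.077     ] 0.030701872956751437 2.1178015202120104
stand x dir 2.1239190729598754
[ 0.25624332 -0.59643638  0.24099589]
side proj mouth [[363.44784611 195.88651732]
 [348.8289076  177.52654706]
 [355.87530019 186.37613339]] crop [[237.54598271 159.49563254]
 [172.57292265  77.89576472]]
```

Top view: the right-hand stand is at about (490,363) in the 800x600 picture. Its spacer shows a dark rim around a bright bore at its +y end (side view (522,283)). The left spacer shows only a flat grey end. So I take the right one as drilled, with mid at about (0.475, -0.153) and the hole azimuth at about 121°. I'll check this by weight after the grasp.

>>> arm_command:
  commands:
    - {"translation":[0,0,0],"angular":[0,0,-0.107]}
    - {"translation":[0,0,0],"angular":[0,0,-0.107]}
    - {"translation":[0,0,0],"angular":[0,0,-0.107]}
    - {"translation":[0,0,0],"angular":[0,0,-0.107]}
    - {"translation":[0,0,0],"angular":[0,0,-0.107]}
    - {"translation":[0,0,0],"angular":[0,0,-0.107]}
    - {"translation":[0,0,0],"angular":[0,0,-0.107]}
    - {"translation":[0,0,0],"angular":[0,0,-0.107]}
  fingers: 1

```text
clock: 0.77
position: [0.2563, -0.5967, 0.2414]
tool_rot: [0.988, -0.151, -0.0, -0.001]
force: [-0.3, -0.3, -0.6]
width: 0.0853
```

>>> arm_command:
  commands:
    - {"translation":[0,0,0],"angular":[0,0,-0.107]}
    - {"translation":[0,0,0],"angular":[0,0,-0.107]}
    - {"translation":[0,0,0],"angular":[0,0,-0.107]}
    - {"translation":[0,0,0],"angular":[0,0,-0.107]}
    - {"translation":[0,0,0],"angular":[0,0,-0.107]}
    - {"translation":[0,0,0],"angular":[0,0,-0.107]}
    - {"translation":[0,0,0],"angular":[0,0,-0.107]}
    - {"translation":[0,0,0],"angular":[0,0,-0.107]}

```text
clock: 1.43
position: [0.2563, -0.5967, 0.2414]
tool_rot: [0.962, 0.273, -0.0, -0.001]
force: [-0.2, -0.8, -0.5]
width: 0.0852
```

>>> arm_command:
  commands:
    - {"translation":[0.026,-0.0165,0],"angular":[0,0,0]}
    - {"translation":[0.026,-0.0165,0],"angular":[0,0,0]}
    - {"translation":[0.026,-0.0165,0],"angular":[0,0,0]}
    - {"translation":[0.026,-0.0165,0],"angular":[0,0,0]}
    - {"translation":[0.026,-0.0165,0],"angular":[0,0,0]}
    - {"translation":[0.026,-0.0165,0],"angular":[0,0,0]}
    - {"translation":[0.026,-0.0165,0],"angular":[0,0,0]}
    - {"translation":[0.026,-0.0165,0],"angular":[0,0,0]}

```text
clock: 2.1
position: [0.3656, -0.3746, 0.2417]
tool_rot: [0.963, 0.27, -0.0, -0.0]
force: [-0.1, 0.1, 0.6]
width: 0.0855
```

>>> arm_command:
  commands:
    - {"translation":[0.026,-0.0165,0],"angular":[0,0,0]}
    - {"translation":[0.026,-0.0165,0],"angular":[0,0,0]}
    - {"translation":[0.026,-0.0165,0],"angular":[0,0,0]}
    - {"translation":[0.026,-0.0165,0],"angular":[0,0,0]}
    - {"translation":[0.026,-0.0165,0],"angular":[0,0,0]}
    - {"translation":[0.026,-0.0165,0],"angular":[0,0,0]}
    - {"translation":[0.026,-0.0165,0],"angular":[0,0,0]}
    - {"translation":[0,0,0],"angular":[0,0,0]}

```text
clock: 2.77
position: [0.4638, -0.175, 0.2424]
tool_rot: [0.961, 0.276, 0.001, -0.002]
force: [-0.5, 1.0, 0.7]
width: 0.0858
```

```bash
cat > st.py <<'E'
from h import *
s=read_state();M=R.from_quat(s['tool_rot']).as_matrix()
print(s['clock'],s['position'].round(4),s['joint_positions'].round(3),'F',s['force'].round(2),'T',s['torque'].round(3),s['width']);print(M.round(3))
h=np.array([-.5195,.8545,0])
print('xaz',np.degrees(np.arctan2(M[1,0],M[0,0])),'to mid in tool',(M.T@(np.array([.475,-.153,.067])-s['position'])).round(4))
E
python3 st.py
python3 - <<'E'
from h import *
a=snap('side','s1');b=snap('top','t1')
i=a['image'][90:240,270:470];j=b['image'][180:330,260:460]
cv2.imwrite('pics/c1.png',np.vstack([cv2.resize(k,(400,300),interpolation=cv2.INTER_CUBIC) for k in(i,j)]))
E
```

```text
2.7667 [ 0.4638 -0.175   0.2424] [ 0.81   0.128 -0.562  1.938  0.072  1.095  0.777] F [-0.5   0.95  0.72] T [ 0.062 -0.038  0.069] 0.0857559267075875
[[ 0.848  0.53   0.002]
 [ 0.53  -0.848  0.004]
 [ 0.004 -0.002 -1.   ]]
xaz 31.993568950800825 to mid in tool [ 0.0205 -0.0123  0.1755]
```

View pics/c1.png

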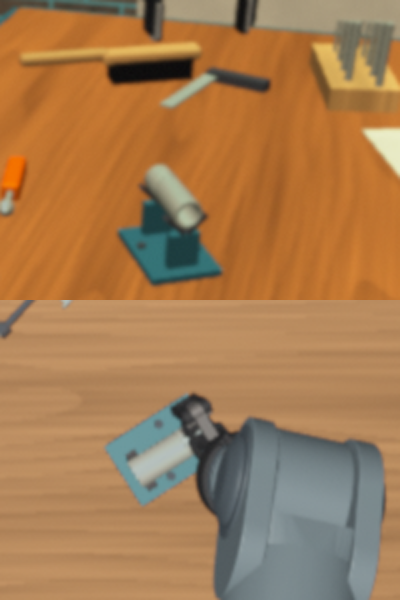

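The hole rim still shows at the near end (side crop (188,215)). The wrist is just short of the spacer, so I shift over it and go down.

>>> arm_command:
  commands:
    - {"translation":[0.0102,-0.006,0.01],"angular":[0,0,0.005]}
    - {"translation":[0.0102,-0.006,0.02],"angular":[0,0,0.005]}
    - {"translation":[0,0,0.025],"angular":[0,0,0]}
    - {"translation":[0,0,0.025],"angular":[0,0,0]}
    - {"translation":[0,0,0.02],"angular":[0,0,0]}
    - {"translation":[0,0,0],"angular":[0,0,0]}

```text
clock: 3.37
position: [0.4674, -0.163, 0.1376]
tool_rot: [0.965, 0.264, -0.004, -0.003]
force: [-1.4, -0.0, -0.2]
width: 0.0856
```

```bash
python3 st.py
python3 - <<'E'
from h import *
a=snap('side','s2');i=a['image'][110:245,270:450]
cv2.imwrite('pics/c2.png',cv2.resize(i,(720,540),interpolation=cv2.INTER_CUBIC))
E
```

```text
3.3667 [ 0.4674 -0.163   0.1376] [ 0.746  0.276 -0.549  2.026  0.182  0.896  0.633] F [-1.37 -0.03 -0.25] T [-0.037  0.081 -0.022] 0.08561715239955156
[[ 0.861  0.509 -0.01 ]
 [ 0.509 -0.861  0.003]
 [-0.007 -0.008 -1.   ]]
xaz 30.613241720016145 to mid in tool [ 0.0121 -0.0042  0.0706]
```

View pics/c2.png

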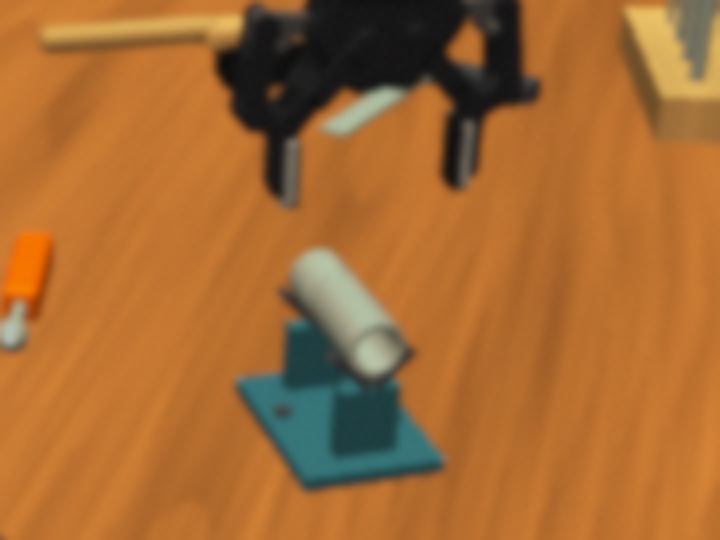

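The crop shows a clear bore at (378,350), with the open jaws above the spacer. I correct sideways and then go down to grip height.

>>> arm_command:
  commands:
    - {"translation":[0.006,-0.002,0],"angular":[0,0,-0.006]}
    - {"translation":[0.006,-0.002,0],"angular":[0,0,-0.006]}
    - {"translation":[0,0,0.014],"angular":[0,0,0]}
    - {"translation":[0,0,0.014],"angular":[0,0,0]}
    - {"translation":[0,0,0],"angular":[0,0,0]}

```text
clock: 3.83
position: [0.4804, -0.1519, 0.1139]
tool_rot: [0.962, 0.271, -0.0, -0.0]
force: [-1.8, 1.2, -0.7]
width: 0.0855
```

```bash
python3 st.py
```

```text
3.8333 [ 0.4804 -0.1519  0.1139] [ 0.709  0.326 -0.546  2.028  0.224  0.846  0.587] F [-1.77  1.22 -0.73] T [ 0.03   0.089 -0.054] 0.0854833101874686
[[ 0.853  0.523 -0.001]
 [ 0.523 -0.853  0.   ]
 [-0.    -0.001 -1.   ]]
xaz 31.505010567808206 to mid in tool [-0.0051 -0.0019  0.0469]
```

>>> arm_command:
  commands:
    - {"translation":[-0.004,-0.002,0.012],"angular":[0,0,0]}
    - {"translation":[0,0,0.012],"angular":[0,0,0]}
    - {"translation":[0,0,0.012],"angular":[0,0,0]}
    - {"translation":[0,0,0.01],"angular":[0,0,0]}
    - {"translation":[0,0,0],"angular":[0,0,0]}
    - {"translation":[0,0,0],"angular":[0,0,0]}

```text
clock: 4.33
position: [0.4756, -0.1526, 0.0676]
tool_rot: [0.963, 0.271, -0.001, -0.001]
force: [0.5, 0.6, 0.2]
width: 0.0851
```

```bash
python3 st.py
```

```text
4.3333 [ 0.4756 -0.1526  0.0676] [ 0.684  0.396 -0.516  2.06   0.281  0.754  0.542] F [0.46 0.6  0.18] T [0.006 0.002 0.042] 0.08509590966493984
[[ 0.853  0.522 -0.001]
 [ 0.522 -0.853  0.001]
 [-0.001 -0.001 -1.   ]]
xaz 31.471012996544843 to mid in tool [-0.0007  0.0001  0.0006]
```

>>> arm_command:
  commands:
    - {"translation":[0,0,0],"angular":[0,0,0]}
    - {"translation":[0,0,0],"angular":[0,0,0]}
    - {"translation":[0,0,0],"angular":[0,0,0]}
    - {"translation":[0,0,0],"angular":[0,0,0]}
    - {"translation":[0,0,0],"angular":[0,0,0]}
    - {"translation":[0,0,0],"angular":[0,0,0]}
    - {"translation":[0,0,0],"angular":[0,0,0]}
    - {"translation":[0,0,0],"angular":[0,0,0]}
  fingers: -1
  newtons: 80

```text
clock: 5.0
position: [0.4744, -0.1545, 0.0691]
tool_rot: [0.963, 0.271, -0.002, 0.001]
force: [-4.2, -1.5, 7.8]
width: 0.0307
```

>>> arm_command:
  commands:
    - {"translation":[0,0,0],"angular":[0,0,0]}
    - {"translation":[0,0,0],"angular":[0,0,0]}
    - {"translation":[0,0,0],"angular":[0,0,0]}
    - {"translation":[0,0,0],"angular":[0,0,0]}

```text
clock: 5.33
position: [0.4745, -0.1545, 0.0691]
tool_rot: [0.963, 0.271, -0.002, 0.001]
force: [-4.5, -0.9, 7.7]
width: 0.0309
```

Closed on about 31 mm, which fits the 32 mm spacer. Lifting slowly, then holding still to weigh it.

>>> arm_command:
  commands:
    - {"translation":[0,0,-0.008],"angular":[0,0,0]}
    - {"translation":[0,0,-0.015],"angular":[0,0,0]}
    - {"translation":[0,0,-0.02],"angular":[0,0,0]}
    - {"translation":[0,0,-0.02],"angular":[0,0,0]}
    - {"translation":[0,0,-0.02],"angular":[0,0,0]}
    - {"translation":[0,0,-0.02],"angular":[0,0,0]}
    - {"translation":[0,0,-0.02],"angular":[0,0,0]}
    - {"translation":[0,0,-0.015],"angular":[0,0,0]}

```text
clock: 6.0
position: [0.4759, -0.1524, 0.2076]
tool_rot: [0.962, 0.271, 0.0, 0.0]
force: [0.3, 0.2, -3.9]
width: 0.0304
```

>>> arm_command:
  commands:
    - {"translation":[0,0,-0.02],"angular":[0,0,0]}
    - {"translation":[0,0,-0.02],"angular":[0,0,0]}
    - {"translation":[0,0,-0.02],"angular":[0,0,0]}
    - {"translation":[0,0,-0.01],"angular":[0,0,0]}
    - {"translation":[0,0,0],"angular":[0,0,0]}
    - {"translation":[0,0,0],"angular":[0,0,0]}
    - {"translation":[0,0,0],"angular":[0,0,0]}
    - {"translation":[0,0,0],"angular":[0,0,0]}

```text
clock: 6.67
position: [0.4747, -0.1526, 0.2743]
tool_rot: [0.963, 0.271, -0.001, -0.001]
force: [0.6, 0.2, -3.7]
width: 0.0304
```

```bash
python3 st.py
python3 - <<'E'
from h import *
F=[];T=[]
for k in range(10):
    a=snapshot('side');s=read_state();F.append(s['force']);T.append(s['torque'])
M=R.from_quat(s['tool_rot']).as_matrix()
F=np.array(F);T=np.array(T);print(F.mean(0),F.std(0),T.mean(0),T.std(0),'tool frame',M.T@F.mean(0),M.T@T.mean(0))
a=snap('side','s3');p=proj(a,s['position'])[0].astype(int);print(p)
i=a['image'][p[1]-60:p[1]+60,p[0]-80:p[0]+80]
cv2.imwrite('pics/c3.png',cv2.resize(i,(720,540),interpolation=cv2.INTER_CUBIC))
E
```

```text
6.6667 [ 0.4747 -0.1526  0.2743] [ 0.785  0.106 -0.585  1.891  0.063  1.166  0.726] F [ 0.58  0.25 -3.66] T [ 0.     0.005 -0.002] 0.030356827638493566
[[ 0.853  0.522 -0.003]
 [ 0.522 -0.853  0.001]
 [-0.002 -0.003 -1.   ]]
xaz 31.465298774920402 to mid in tool [0.0005 0.0012 0.2073]
[-0.22686073  0.09986026 -3.73646231] [0.55496498 0.53397353 0.49163418] [ 0.02973289 -0.00039306  0.01799297] [0.03004389 0.03057429 0.02581078] tool frame [-0.14159892 -0.20315111  3.73647799] [ 0.02515795  0.01585121 -0.01799342]
[362  93]
```

View pics/c3.png

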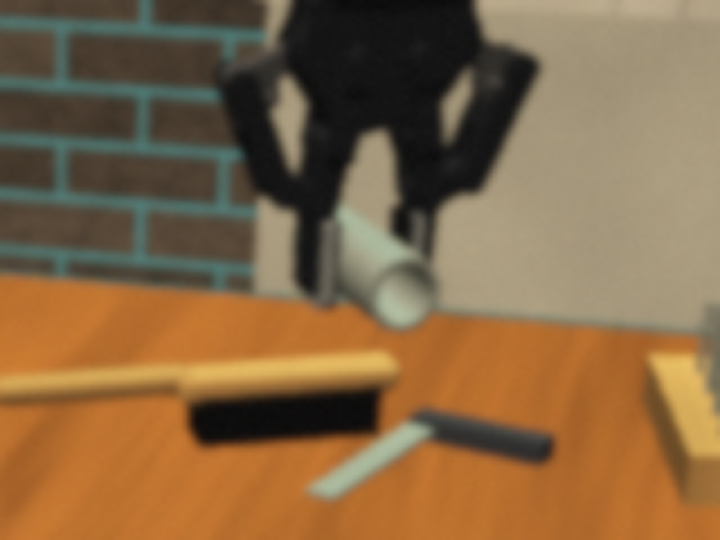

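Weight is 3.74 N (0.38 kg), so this is the drilled one. The balance moment puts the heavy side towards tool +y and the hole towards tool -y, which agrees with the bore visible at crop (405,295). Now I yaw and move out and up before tipping.

>>> arm_command:
  commands:
    - {"translation":[0,0,0],"angular":[0,0,0.1]}
    - {"translation":[0,0,0],"angular":[0,0,0.1]}
    - {"translation":[0,0,0],"angular":[0,0,0.1]}
    - {"translation":[0,0,0],"angular":[0,0,0.1]}
    - {"translation":[0,0,0],"angular":[0,0,0.1]}
    - {"translation":[0,0,0],"angular":[0,0,0.1]}
    - {"translation":[0,0,0],"angular":[0,0,0.1]}

```text
clock: 7.8
position: [0.476, -0.1529, 0.2764]
tool_rot: [0.997, -0.078, 0.0, 0.0]
force: [-0.6, -1.1, -4.0]
width: 0.0308
```

>>> arm_command:
  commands:
    - {"translation":[0,0,0],"angular":[0,0,0.1]}
    - {"translation":[0,0,0],"angular":[0,0,0.1]}
    - {"translation":[0,0,0],"angular":[0,0,0.1]}
    - {"translation":[0,0,0],"angular":[0,0,0.1]}
    - {"translation":[0,0,0],"angular":[0,0,0.1]}
    - {"translation":[0,0,0],"angular":[0,0,0.1]}
    - {"translation":[0,0,0],"angular":[0,0,0.1]}

```text
clock: 8.38
position: [0.4761, -0.1529, 0.2764]
tool_rot: [0.91, -0.415, 0.0, -0.0]
force: [-1.0, 0.3, -3.6]
width: 0.0305
```

>>> arm_command:
  commands:
    - {"translation":[0.013,-0.005,-0.013],"angular":[0,0,0]}
    - {"translation":[0.013,-0.005,-0.013],"angular":[0,0,0]}
    - {"translation":[0.013,-0.005,-0.013],"angular":[0,0,0]}
    - {"translation":[0.013,-0.005,-0.013],"angular":[0,0,0]}
    - {"translation":[0.013,-0.005,-0.013],"angular":[0,0,0]}
    - {"translation":[0.013,-0.005,-0.013],"angular":[0,0,0]}
    - {"translation":[0.013,-0.005,-0.013],"angular":[0,0,0]}
    - {"translation":[0.013,-0.005,-0.013],"angular":[0,0,0]}

```text
clock: 9.05
position: [0.5751, -0.2052, 0.3807]
tool_rot: [0.911, -0.413, -0.0, -0.0]
force: [0.7, 0.2, -4.0]
width: 0.0303
```

>>> arm_command:
  commands:
    - {"translation":[0,0,0],"angular":[0.08,0,0]}
    - {"translation":[0,0,0],"angular":[0.08,0,0]}
    - {"translation":[0,0,0],"angular":[0.08,0,0]}
    - {"translation":[0,0,0],"angular":[0.08,0,0]}
    - {"translation":[0,0,0],"angular":[0.08,0,0]}

```text
clock: 9.47
position: [0.5745, -0.2053, 0.3806]
tool_rot: [0.892, -0.404, 0.083, -0.182]
force: [-0.4, 0.5, -4.3]
width: 0.0305
```

```bash
python3 st.py
```

```text
9.4667 [ 0.5745 -0.2053  0.3806] [ 0.899  0.169 -0.492  1.652 -0.308  1.183 -0.336] F [-0.38  0.49 -4.28] T [-0.428  0.539 -0.033] 0.03050359730266009
[[ 0.659 -0.692  0.296]
 [-0.752 -0.607  0.257]
 [ 0.001 -0.392 -0.92 ]]
xaz -48.765173668840404 to mid in tool [-0.1053  0.1599  0.2725]
```

>>> arm_command:
  commands:
    - {"translation":[0,0,0],"angular":[0.08,0,0]}
    - {"translation":[0,0,0],"angular":[0.08,0,0]}
    - {"translation":[0,0,0],"angular":[0.08,0,0]}
    - {"translation":[0,0,0],"angular":[0.08,0,0]}
    - {"translation":[0,0,0],"angular":[0.08,0,0]}

```text
clock: 9.88
position: [0.5741, -0.2058, 0.3802]
tool_rot: [0.839, -0.38, 0.162, -0.355]
force: [0.2, 0.3, -3.7]
width: 0.0305
```

```bash
python3 st.py
```

```text
9.8833 [ 0.5741 -0.2058  0.3802] [ 1.091  0.168 -0.496  1.798 -0.791  1.113  0.094] F [ 0.21  0.27 -3.69] T [-0.819  1.01   0.044] 0.03050298529688045
[[ 0.659 -0.522  0.541]
 [-0.752 -0.46   0.472]
 [ 0.002 -0.718 -0.696]]
xaz -48.7950484766968 to mid in tool [-0.1057  0.2525  0.1892]
```

>>> arm_command:
  commands:
    - {"translation":[0,0,0],"angular":[0.08,0,0]}
    - {"translation":[0,0,0],"angular":[0.08,0,0]}
    - {"translation":[0,0,0],"angular":[0.08,0,0]}
    - {"translation":[0,0,0],"angular":[0.08,0,0]}
    - {"translation":[0,0,0],"angular":[0.08,0,0]}

```text
clock: 10.3
position: [0.5741, -0.2062, 0.3796]
tool_rot: [0.752, -0.341, 0.234, -0.514]
force: [-0.3, 0.9, -4.4]
width: 0.0307
```

```bash
python3 st.py
```

```text
10.3 [ 0.5741 -0.2062  0.3796] [ 1.228  0.276 -0.524  1.916 -1.201  1.19   0.5  ] F [-0.32  0.95 -4.36] T [-1.107  1.251  0.042] 0.03068733916404604
[[ 0.658 -0.271  0.703]
 [-0.753 -0.24   0.612]
 [ 0.003 -0.932 -0.363]]
xaz -48.86264535028449 to mid in tool [-0.106   0.3055  0.0763]
```

>>> arm_command:
  commands:
    - {"translation":[0,0,0],"angular":[0.07,0,0]}
    - {"translation":[0,0,0],"angular":[0.07,0,0]}
    - {"translation":[0,0,0],"angular":[0.07,0,0]}
    - {"translation":[0,0,0],"angular":[0.07,0,0]}
    - {"translation":[0,0,0],"angular":[0,0,0]}

```text
clock: 10.72
position: [0.5733, -0.2061, 0.3757]
tool_rot: [0.672, -0.308, 0.277, -0.614]
force: [-0.9, 0.8, -5.4]
width: 0.0307
```

```bash
python3 st.py
```

```text
10.7167 [ 0.5733 -0.2061  0.3757] [ 1.287  0.416 -0.561  1.972 -1.403  1.294  0.735] F [-0.86  0.8  -5.42] T [-1.325  1.434 -0.005] 0.030691310500623088
[[ 0.657 -0.075  0.75 ]
 [-0.754 -0.057  0.655]
 [-0.006 -0.996 -0.094]]
xaz -48.91881109555406 to mid in tool [-0.1028  0.3116 -0.0099]
```

>>> arm_command:
  commands:
    - {"translation":[0,0,0],"angular":[0.04,0,0]}
    - {"translation":[0,0,0],"angular":[0.04,0,0]}
    - {"translation":[0,0,0],"angular":[0,0,0]}
    - {"translation":[0,0,0],"angular":[0,0,0]}
    - {"translation":[0,0,0],"angular":[0,0,0]}
    - {"translation":[0,0,0],"angular":[0,0,0]}

```text
clock: 11.22
position: [0.5749, -0.2048, 0.381]
tool_rot: [0.648, -0.293, 0.291, -0.64]
force: [0.1, -1.3, -2.8]
width: 0.0307
```

```bash
python3 st.py
python3 - <<'E'
from h import *
a=snap('side','s4');b=snap('top','t4');s=read_state();print(s['dq'].round(4));o=[]
for c in(a,b):
    p=proj(c,s['position'])[0].astype(int);print(p)
    x=np.clip(p[0]-60,0,440);y=np.clip(p[1]-45,0,330);o.append(cv2.resize(c['image'][y:y+90,x:x+120],(400,300),interpolation=cv2.INTER_CUBIC))
    o.append(cv2.resize(c['image'],(400,300)))
cv2.imwrite('pics/c4.png',np.vstack([np.hstack(o[:2]),np.hstack(o[2:])]))
E
```

```text
11.2167 [ 0.5749 -0.2048  0.381 ] [ 1.297  0.456 -0.577  1.977 -1.451  1.33   0.794] F [ 0.12 -1.34 -2.83] T [-1.187  1.377 -0.019] 0.03072216735734676
[[ 0.659 -0.008  0.752]
 [-0.752 -0.01   0.659]
 [ 0.002 -1.    -0.013]]
xaz -48.747050453088036 to mid in tool [-0.1056  0.3143 -0.037 ]
[ 0.0017  0.0058  0.0004  0.0044 -0.0014  0.0039  0.0026]
[320  29]
[398 197]
```

View pics/c4.png

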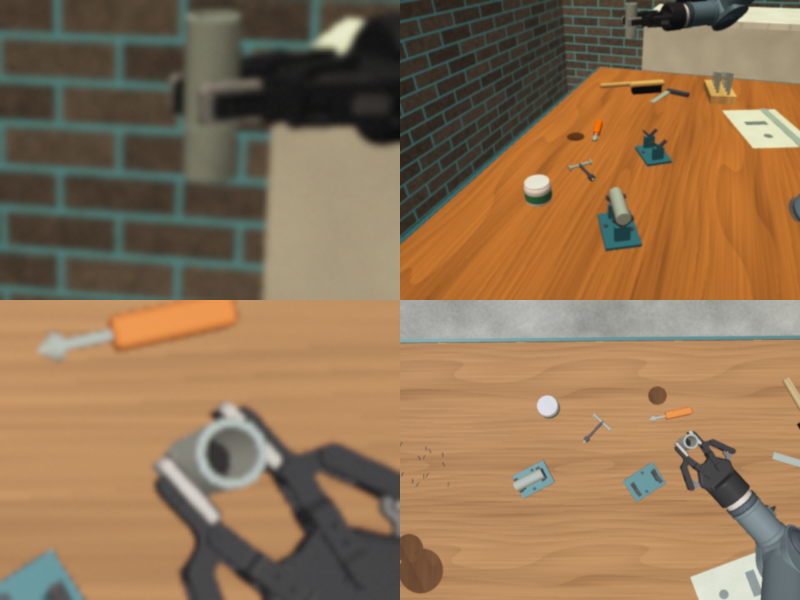

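The pictures show the bore opening up at the top (top crop (232,452)) and the spacer upright in the pads. The blank is in its stand and the tools are in place. I'll check the tilt numerically, then hand in.

Run:
```python
from h import *
s=read_state();M=R.from_quat(s['tool_rot']).as_matrix()
g=s['position']-.008*M[:,2];a=load('s4');b=load('t4')
P=[g+[0,0,.045],g-[0,0,.045]]
print('vertical pred: side',(proj(a,P)-[260,0])*400/120,'top',(proj(b,P)-[338,152])*400/120+[0,300])
for f in('t0','t4'):0
d=cv2.absdiff(load('t0')['image'],b['image']).max(2)
for n,(x,y,w,h) in dict(tin=(185,125,45,45),key=(250,150,50,55),deb=(345,145,68,28),blank=(150,215,75,65)).items(): print(n,np.percentile(d[y:y+h,x:x+w],99))
F=[]
for k in range(6): snapshot('side');q=read_state();F.append(q['force'][2]);
print(np.mean(F),np.abs(q['dq']).max(),q['position'],q['clock'])
```

```text
vertical pred: side [[216.60021351  12.55932441]
 [211.31446403 174.92260405]] top [[236.54948317 457.77431426]
 [194.72905157 471.13173331]]
tin 6.0
key 6.0
deb 6.0
blank 6.0
-3.4758911444231013 0.003509206945678962 [ 0.57459914 -0.20471435  0.38030474] 11.6167
```

Predicted and seen positions agree to within a degree or two of tilt, and the other objects haven't moved. Handing in.

```bash
python3 -c "
from workcell import *
print(job_done())"
```

```text
the job is handed in; nothing more can be done
None
```

I picked up the drilled spacer, turned it hole up, and handed the job in at about 11.6 s with it held still in the gripper. No verdict was reported.

- **Which spacer:** The bore was visible in the end facing +y of the spacer in the right-hand stand of the top view. In the hand it weighed 3.7 N (0.38 kg), which fits the drilled one, and its heavier side was opposite the hole. The moment reading was noisy, but the pictures agreed with it.
- **Final pose:** The spacer is gripped at its middle with 80 N and stands within a degree or two of vertical by the pictures. Its centre is about 0.38 m above the bench, and the joints are nearly at rest (largest speed 0.004 rad/s).
- **Everything else:** Top pictures from before and after show no visible change to the blank in its stand, the chuck key, the deburring tool or the paste tin.
- **Checks that disagreed:** None. The arm only lagged the commanded moves by a few mm on the approach, which I corrected before gripping.

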